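# Load the free place on the inspection easel and lower its bail

## Robot

A 6-joint arm with a two-finger parallel gripper is mounted at the origin on a cart in front of the work surface, level with it; the furniture and walls round the work are solid. World frame = base frame: x ahead of the robot, y to its left, z up, the work surface at z = 0. Lengths are in mm, angles in degrees, forces in N, time in s.
With the tool pointing down it reaches from about 300 to 850 mm from the base axis. Payload 4.2 kg.
Tool frame: the origin (TCP) lies on the centre line of the jaws, within the pads' length; the fingertips stand 14 mm ahead of it and the grasp point (between the pads) lies 5 mm behind it; z points along the fingers, y is the line along which they close (so a half turn about z gives the same grasp; the last joint's range is limited). The gripper opens to 91 mm and grips with 3 to 60 N. Pads are 32 mm wide; open, the fingers measure 118 mm over their backs; the gripper's body (76 mm by 178 mm) begins 60 mm behind the grasp point.
Start: joints at [-73.625, 18.312, 89.639, -0, 72.044, -1.146], TCP at [173.11, -548.338, 227.976] pointing down, gripper open.
Joint ranges: [-177.97, 177.97], [-48.28, 115.42], [12.27, 149.76], [-77.06, 257.06], [2.81, 150.46], [-146.56, 146.56]. Speed limits (degrees/s): [147.25, 147.25, 180, 180, 180, 180].

## Interface

Orientations are given as [roll, pitch, yaw] about the fixed x, y, z axes, in that order (R = Rz(yaw) Ry(pitch) Rx(roll)).
In Python, from workcell import * gives the robot as it stands. The module is installed in compiled form; this text tells all that it offers.
- The arm moves only by the shell command python3 -m crank 'ROWS' [FORCE]. ROWS is JSON, a list of rows, each an object of numbers: "grip": the finger opening in m, from 0 to 0.0912; "x", "y", "z": the shift along the tool's x, y, z in m; "yaw": the turn about the tool's z in rad. In form: [{"grip": .., "x": .., "y": .., "z": .., "yaw": ..}, ...]. A call has exactly 5 rows; each row is the pose to reach, as a shift and turn from the pose commanded when the call began, along the tool's axes at that moment; what a row does not reach only later rows make up. A row lasts 1/12 s, in which the tool goes at most 41.7 mm and 7.16 degrees, less where a joint would pass 70% of its speed; a pose out of reach is approached as far as the arm can. A call with a gripper value outside its range is refused whole. The fingers move at their own pace and stop on an object; FORCE is the grip in N (left out, the last holds). Time passes only in rows, so rows that repeat a pose let the fingers close, or fill a call up. It gives the time, the measured TCP pose, the force, the opening and the grip force at its end, in the units of the state.
- state(): the state, without advancing time (a new reading comes with each control period).
- grab_frame(name): name is "scene" or "top"; returns the picture (480x640x3 uint8, red, green, blue); there is no depth.
- camera_model(name): a dict with "intrinsics" (3x3 intrinsics, pixels), "R" (3x3) and "t" (3): a world point X has camera coordinates R X + t. Camera axes: x right, y down, z forward; pixel columns grow to the right and rows downward; lengths in mm; the calibration is good to about 2 mm. A picture is of the moment at which its call begins. camera_model takes no time and is no camera call.
- job_done(): hands the job in; it is judged then, once.
The state is a dict: "time_s": time; "qpos": joint angles; "qvel": joint speeds; "effort": joint torques, N m; "ee_pos": TCP position; "ee_rot": TCP orientation; "force": force on the tool from outside, world axes, zero at the start; "torque": the same for the moment, N m; "gripper_width": finger opening in mm; "gripper_force": force on a finger pad.
Only numpy, scipy, OpenCV 4.12 (cv2) and the standard library are available. Lean on these libraries where they do the work, as an engineer would, in place of code of your own. Each camera call takes 0.05 s, during which the arm holds its last target. There are 200 camera calls.

## Task

Take only the top framed filter plate off the stack and lay it on the sloping easel wherever there is room for it among the plates already there: flat on the face, short edge down on the ledge, clear of its neighbours, set down and not dropped. Then swing the hold-down bail all the way down so that its rod lies across all three plates. Do not shift the two plates already on the easel, and leave the rest of the stack where it is.

Things in the scene. Friction and masses are not known exactly. Their poses are not given: they have to be found in the camera images.
- plate_top: the plate to load, the top one of four on a cork mat: aluminium frame with an amber glass window, 60 (own x) x 44 (own y) x 8 mm, 60 g. Origin: centre of the underside, z out of the face, so the upper face is 8 mm above the origin
- plate_2: the plate directly below it, same make and frame; the plates lie on one another up to 3 mm out of line
- plate_a: a like plate already lying on the easel, its 60 mm side up the slope; origin: centre of the underside, on the face
- plate_b: another like plate already on the easel, to the left of plate_a (larger y); the room that is left may be to the right or to the left of the pair
- ledge (a point): middle of the inner corner where the easel's black sloping face meets its ledge; x points up the slope (24 degrees from level, rising away from the robot), y left along the ledge, z square out of the face. Face: 280 mm long (y -140 to 140), 95 mm up the slope. The ledge is a lip 6 mm high; the ends are open. A plate down on the ledge has its origin at x = 30 mm, z = 0
- bail (a joint): angle of the bail, a U of 8 mm steel rod with red sleeves hinged at both ends of the easel: 0 = the rod lies on the plates' faces, growing as it is raised up and back (2.45 = farthest). A stiff hinge: it stays where it is left. Hinge axis: along the ledge's y, 78 mm up the slope, 12 mm off the face; arms 45 mm
- bail_rod (a point): middle of the bail's long rod (on its axis, rod 298 mm long along the ledge's y, 8 mm thick)
Not all that is in view belongs to the job. What is shaped like the plate_b but yellow is not meant.

How it is judged:
By the outcome, as a careful person would: the job done as asked, in the order asked, and still so for the second after the job is handed in, with the robot touching nothing.
It also fails if it takes over 58 s, if anything falls off the work surface, if the arm or the gripper's body presses on something with over 40 N, if the wrist force passes 120 N, or if a joint passes its speed limit or range.

## Working session

There is one attempt and no reset: what is moved stays moved. The work goes in short steps, Python scripts to look and compute and a shell command to move; the robot and the scene stay as the last step left them, time stands still between calls to the robot, and variables do not carry over. Pictures are saved under pics/ and viewed, at most 10 in all, crops included, and the job is handed in when it is done.

```bash
mkdir -p pics
cat > h.py <<'E'
from workcell import *
import numpy as np, cv2
np.set_printoptions(precision=2,suppress=True)
def cam(n):
    m=camera_model(n); return np.array(m["intrinsics"],float),np.array(m["R"],float),np.array(m["t"],float).ravel()
def proj(n,X):
    K,R,t=cam(n); p=(R@np.atleast_2d(X).T).T+t; p=p@K.T; return p[:,:2]/p[:,2:]
def ray(n,uv):
    K,R,t=cam(n); d=R.T@np.linalg.inv(K)@np.array([uv[0],uv[1],1.]); return -R.T@t,d/np.linalg.norm(d)
def onz(n,uv,z):
    c,d=ray(n,uv); return c+d*(z-c[2])/d[2]
def tri(uv1,uv2):
    a,d=ray("scene",uv1);b,e=ray("top",uv2)
    s=np.linalg.lstsq(np.c_[d,-e],b-a,rcond=None)[0]
    p,q=a+s[0]*d,b+s[1]*e
    return (p+q)/2,np.linalg.norm(p-q)
E
python3 - <<'E'
from h import *
for n in("scene","top"):
    cv2.imwrite(f"pics/{n}0.png",grab_frame(n)[:,:,::-1]); K,R,t=cam(n);print(n,K,R,-R.T@t)
print(state())
E
```

```text
scene [[533.4    0.   313.26]
 [  0.   533.4  236.79]
 [  0.     0.     1.  ]] [[-0.63 -0.77 -0.  ]
 [-0.32  0.26 -0.91]
 [ 0.71 -0.58 -0.41]] [-175.89  604.73  562.18]
top [[489.61   0.   315.74]
 [  0.   489.61 239.33]
 [  0.     0.     1.  ]] [[ 0.02 -1.    0.01]
 [-1.   -0.02 -0.04]
 [ 0.04 -0.01 -1.  ]] [ 567.37  -67.85 1325.5 ]
{'time_s': 0.1, 'qpos': array([-73.63,  18.35,  89.7 ,   0.  ,  72.04,  -1.14]), 'qvel': array([-0.03, -0.06, -0.09, -0.09,  0.01, -0.02]), 'effort': array([ -0.  , -41.33, -23.25,   0.07,   0.04,  -0.  ]), 'ee_pos': array([ 172.99, -547.91,  227.2 ]), 'ee_rot': array([-179.91,   -0.  ,   17.52]), 'force': array([-0.7 ,  0.11, -0.79]), 'torque': array([ 0.03,  0.03, -0.03]), 'gripper_force': 0.0, 'gripper_width': 91.26744085413837}
```

View pics/scene0.png

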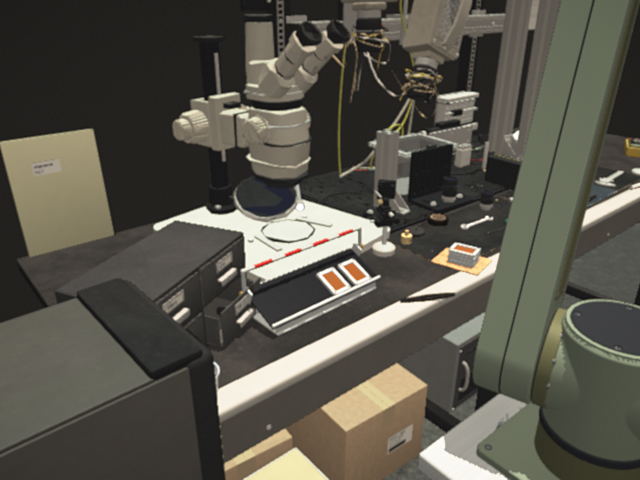

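View pics/top0.png

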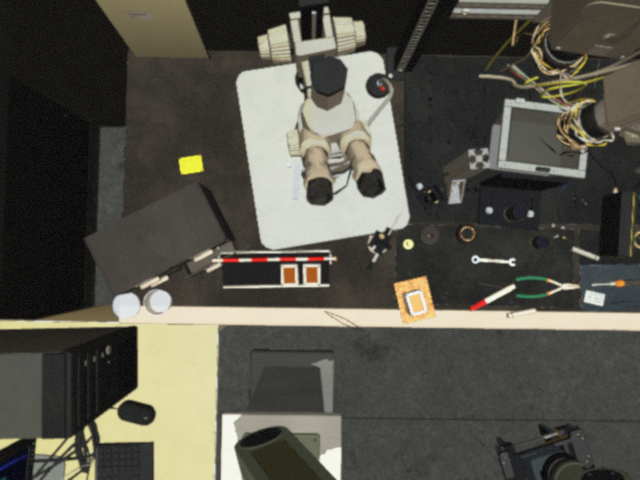

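The scene picture shows the stack on its cork mat at (463,252). The easel has two plates at (333,280) and (354,270), and the bail with red sleeves is up. In the top picture the stack is at (416,302), the plates at (290,274) and (312,274), and the rod lies along row 259. The yellow decoy is at (190,164). The free room is on the left of the pair.

Run:
```python
from h import *
a=cv2.imread("pics/scene0.png");b=cv2.imread("pics/top0.png")
r=lambda im,x,y,w,h,s:cv2.resize(im[y:y+h,x:x+w],None,fx=s,fy=s,interpolation=cv2.INTER_CUBIC)
# canvas: top-left stack top view (x8), etc
A=np.zeros((600,800,3),np.uint8)
A[:300,:400]=r(b,391,277,50,37,8)[:296,:400].__class__((1,)) if 0 else cv2.resize(r(b,391,277,50,37,8),(400,296))[:300,:400] if 0 else np.pad(r(b,391,277,50,37,8),((0,4),(0,0),(0,0)))
A[:300,400:]=r(a,430,235,80,60,5)
A[300:]=r(b,205,235,160,60,5)
cv2.imwrite("pics/c1.png",A)
cv2.imwrite("pics/c2.png",r(a,230,215,160,120,5))
```

```text
(no output)
```

View pics/c1.png

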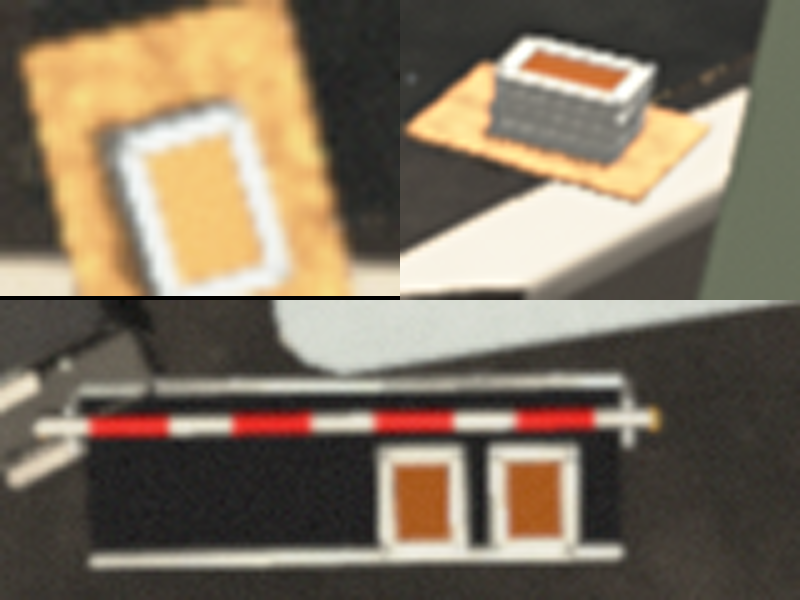

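View pics/c2.png

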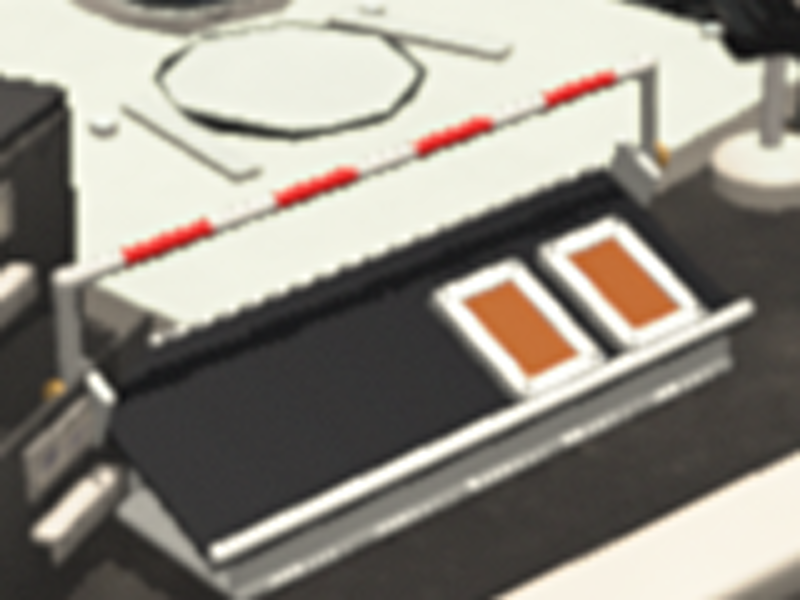

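```bash
cat > fit.py <<'E'
from h import *
from scipy.optimize import least_squares
def C1(p): return [391+p[0]/8-.45,277+p[1]/8-.45] 
def C1s(p): return [430+(p[0]-400)/5-.4,235+p[1]/5-.4]
def C1b(p): return [205+p[0]/5-.4,235+(p[1]-300)/5-.4]
def C2(p): return [230+p[0]/5-.4,215+p[1]/5-.4]
def Rz(a): c,s=np.cos(a),np.sin(a);return np.array([[c,-s,0],[s,c,0],[0,0,1]])
T=np.radians(24);RT=np.array([[np.cos(T),0,-np.sin(T)],[0,1,0],[np.sin(T),0,np.cos(T)]])
E
python3 - <<'E'
from fit import *
cor=np.array([[30,22,8],[30,-22,8],[-30,-22,8],[-30,22,8.]])
st=[C1(p) for p in[(118,125),(240,98),(292,275),(163,303)]]
ss=[C1s(p) for p in[(497,80),(527,37),(655,68),(620,105)]]
def W(p): return cor@Rz(p[3]).T+p[:3]
def f(p): w=W(p);return np.r_[(proj("top",w)-st).ravel(),(proj("scene",w)-ss).ravel()]
r=least_squares(f,[430,-270,26,.2]);print("stack",r.x,np.degrees(r.x[3]),r.fun.reshape(-1,2))
for a,b in zip(ss,st):print(tri(a,b))
# easel: p=x,y,z,yaw,ya,yb,phi
top={};sc={}
pts=lambda p:np.array([[60,p[5]+22,8],[60,p[5]-22,8],[60,p[4]+22,8],[60,p[4]-22,8],[30,p[5],8],[30,p[4],8],[0,140,6],[0,-140,6],
  [78-45*np.cos(p[6]),149,12+45*np.sin(p[6])],[78-45*np.cos(p[6]),-149,12+45*np.sin(p[6])]])
tp=[C1b(q) for q in[(377,445),(465,443),(490,443),(579,445),(422,501),(534,498),(90,553),(622,544),(75,427),(632,418)]]
sp=[C2(q) for q in[(437,295),(518,260),(540,245),(620,215),(518,322),(620,283),(210,548),(748,304),(62,272),(655,68)]]
def w2(p): return pts(p)@RT.T@Rz(p[3]).T+p[:3]
def g(p): w=w2(p);return np.r_[(proj("top",w)-tp).ravel(),(proj("scene",w)-sp).ravel()]
r=least_squares(g,[440,40,30,0,-90,-40,1.7],loss="soft_l1");print("easel",r.x,np.degrees(r.x[3]));print(np.c_[r.fun.reshape(2,-1,2)[0],r.fun.reshape(2,-1,2)[1]])
for a,b in zip(sp,tp):print(*tri(a,b))
np.save("easel.npy",r.x)
E
```

```text
stack [ 455.39 -350.53   26.73    0.28] 16.05428890601521 [[ 0.32  1.5 ]
 [ 1.12  0.47]
 [ 0.76  0.43]
 [ 0.81  1.35]
 [-1.84 -1.23]
 [-0.66  0.61]
 [-0.96  0.69]
 [-0.63  0.41]]
(array([ 478.94, -323.51,   30.26]), np.float64(7.342347311824694))
(array([ 489.94, -361.38,   36.8 ]), np.float64(4.378587843660157))
(array([ 432.23, -378.87,   36.72]), np.float64(4.29971902021062))
(array([ 421.87, -337.19,   35.07]), np.float64(5.43164636426391))
easel [498.38  18.48  24.44   0.02 -93.09 -34.96   1.97] 1.3825236621732286
[[ 1.04  0.86 -1.34 -0.53]
 [ 0.45  1.11 -1.29 -0.22]
 [ 0.91  1.06 -0.63  0.7 ]
 [ 0.1   0.51 -1.37  0.42]
 [ 0.81  0.04 -0.22  0.96]
 [ 0.68  0.43  0.17 -0.23]
 [ 1.01  0.18 -1.09 -0.45]
 [ 0.91  0.99 -0.64 -0.9 ]
 [-5.55 -0.31  0.24  1.85]
 [ 3.62  0.43 -0.83 -0.68]]
[550.38   7.2   55.2 ] 6.2102374828994025
[552.31 -38.    55.06] 5.451554457176959
[552.72 -50.76  57.6 ] 4.864255855110358
[552.65 -96.48  56.8 ] 3.9839894987494504
[522.86 -14.63  46.82] 2.004839110312736
[525.27 -72.83  43.6 ] 1.712210581358382
[491.69 159.29  29.99] 4.3519451051614055
[ 500.05 -120.89   27.67] 4.817537260538726
[563.12 160.59 111.22] 12.162346424583625
[ 565.29 -123.07  112.89] 8.861506257008799
```

The only candidates for the top plate are the stack at top (416,302) / scene (463,252). The easel plates at (290,274) and (312,274) and the yellow card at (190,164) are excluded. The close crop shows a white frame with an amber window, four plates deep on the cork, and its height of about 34 mm fits. I'll hover over the stack next.

```bash
cat > go.py <<'E'
import sys
from h import *
s=state();p=s["ee_pos"];yw=np.radians(s["ee_rot"][2])
print("t",s["time_s"],"pos",p,"rot",s["ee_rot"],"F",s["force"],"w %.1f g %.1f"%(s["gripper_width"],s["gripper_force"]))
if len(sys.argv)>1:
    x,y,z,a=map(float,sys.argv[1:5]);d=np.array([x,y,z])-p
    print("rows x %.4f y %.4f z %.4f yaw %.4f len %.0f"%((np.cos(yw)*d[0]+np.sin(yw)*d[1])/1e3,(np.sin(yw)*d[0]-np.cos(yw)*d[1])/1e3,-d[2]/1e3,-(np.radians(a)-yw),np.linalg.norm(d)))
E
python3 -m crank '[{"x":0.04,"y":-0.012,"grip":0.07},{"x":0.08,"y":-0.025,"grip":0.07},{"x":0.12,"y":-0.037,"grip":0.07},{"x":0.15,"y":-0.049,"grip":0.07},{"x":0.18,"y":-0.06,"grip":0.07}]' 
python3 go.py 455 -351 80 16
```

```text
t 0.1 pos [ 172.99 -547.91  227.2 ] rot [-179.91   -0.     17.52] F [-0.7   0.11 -0.79] w 91.3 g 0.0
rows x 0.3282 y -0.1029 z 0.1472 yaw 0.0265 len 374validation failed for argument at $[0]...
```

```bash
python3 -m crank '[{"grip":0.07,"x":0.04,"y":-0.012,"z":0,"yaw":0},{"grip":0.07,"x":0.08,"y":-0.025,"z":0,"yaw":0},{"grip":0.07,"x":0.12,"y":-0.037,"z":0,"yaw":0},{"grip":0.07,"x":0.155,"y":-0.049,"z":0,"yaw":0},{"grip":0.07,"x":0.185,"y":-0.058,"z":0,"yaw":0}]' 
python3 go.py 455 -351 80 16
```

```text
time_s: 0.52
ee_pos: [333.6, -435.3, 227.6]
ee_rot: [-179.9, -0.0, 17.6]
force: [-0.1, -1.1, 0.8]
gripper_width: 70.3
gripper_force: 0.0
t 0.5167 pos [ 333.57 -435.3   227.61] rot [-179.94   -0.01   17.56] F [-0.09 -1.09  0.81] w 70.3 g 0.0
rows x 0.1412 y -0.0437 z 0.1476 yaw 0.0272 len 209
```

```bash
python3 -m crank '[{"grip":0.07,"x":0.035,"y":-0.011,"z":0.01,"yaw":0.027},{"grip":0.07,"x":0.071,"y":-0.022,"z":0.02,"yaw":0.027},{"grip":0.07,"x":0.106,"y":-0.033,"z":0.035,"yaw":0.027},{"grip":0.07,"x":0.135,"y":-0.043,"z":0.06,"yaw":0.027},{"grip":0.07,"x":0.141,"y":-0.044,"z":0.095,"yaw":0.027}]' >/dev/null
python3 -m crank '[{"grip":0.07,"x":0,"y":0,"z":0.03,"yaw":0},{"grip":0.07,"x":0,"y":0,"z":0.05,"yaw":0},{"grip":0.07,"x":0,"y":0,"z":0.053,"yaw":0},{"grip":0.07,"x":0,"y":0,"z":0.053,"yaw":0},{"grip":0.07,"x":0,"y":0,"z":0.053,"yaw":0}]' >/dev/null
python3 go.py 455 -351 80 16
python3 - <<'E'
from h import *
a=grab_frame("scene")[:,:,::-1]; b=grab_frame("top")[:,:,::-1]
s=cv2.resize(a[185:285,400:520],None,fx=5,fy=5,interpolation=cv2.INTER_CUBIC)
t=cv2.resize(b[250:350,370:410+60],(500,500))[:, :200] if 0 else cv2.resize(b[240:340,376:416+0],None,fx=5,fy=5)
cv2.imwrite("pics/c3.png",np.hstack([s,t]))
P=state()["ee_pos"];yw=np.radians(state()["ee_rot"][2]);tx=np.array([np.cos(yw),np.sin(yw),0]);ty=np.array([np.sin(yw),-np.cos(yw),0])
for sy in(1,-1):
  for sx in(1,-1):
    print(sx,sy,(proj("scene",P+ty*35*sy+tx*16*sx-[0,0,14])[0]-[400,185]+.4)*5)
E
```

```text
t 1.35 pos [ 453.82 -353.6    80.91] rot [179.92  -0.06  15.95] F [-0.24  0.59  0.61] w 70.0 g 0.0
rows x 0.0019 y -0.0022 z 0.0009 yaw -0.0008 len 3
1 1 [327.67 221.7 ]
-1 1 [395.58 237.51]
1 -1 [271.22 273.72]
-1 -1 [341.36 290.98]
```

View pics/c3.png

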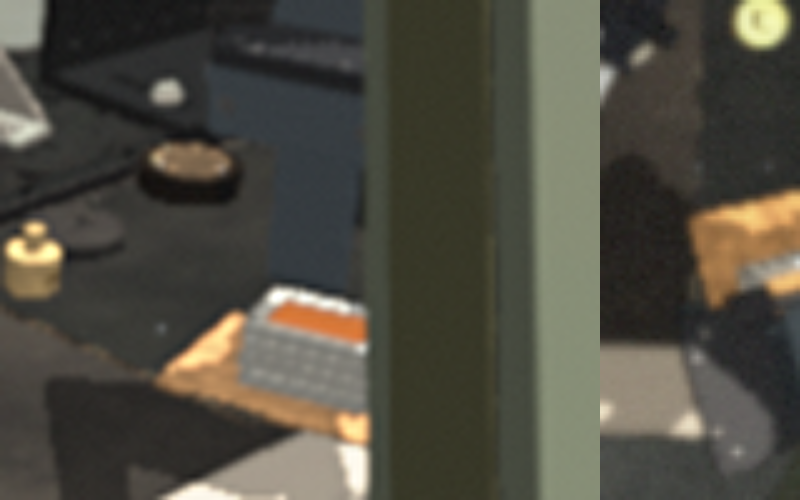

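The left finger, columns 272–350 of the crop, hangs over the stack's top plate about where predicted, but the arm hides the rest. I'll feel for the plate's height with closed fingers and small steps.

```bash
python3 -m crank '[{"grip":0,"x":0.002,"y":-0.002,"z":0,"yaw":0},{"grip":0,"x":0.002,"y":-0.002,"z":0.005,"yaw":0},{"grip":0,"x":0.002,"y":-0.002,"z":0.01,"yaw":0},{"grip":0,"x":0.002,"y":-0.002,"z":0.02,"yaw":0},{"grip":0,"x":0.002,"y":-0.002,"z":0.026,"yaw":0}]' 10 >/dev/null
python3 -m crank '[{"grip":0,"x":0,"y":0,"z":0,"yaw":0},{"grip":0,"x":0,"y":0,"z":0,"yaw":0},{"grip":0,"x":0,"y":0,"z":0.0005,"yaw":0},{"grip":0,"x":0,"y":0,"z":0.001,"yaw":0},{"grip":0,"x":0,"y":0,"z":0.0015,"yaw":0}]' |tr '\n' ' '
python3 -m crank '[{"grip":0,"x":0,"y":0,"z":0.0003,"yaw":0},{"grip":0,"x":0,"y":0,"z":0.0006,"yaw":0},{"grip":0,"x":0,"y":0,"z":0.001,"yaw":0},{"grip":0,"x":0,"y":0,"z":0.001,"yaw":0},{"grip":0,"x":0,"y":0,"z":0.001,"yaw":0}]' |tr '\n' ' '
python3 go.py
```

```text
time_s: 2.28 ee_pos: [454.9, -350.6, 52.7] ee_rot: [180.0, -0.0, 16.0] force: [-0.0, 0.0, -0.4] gripper_width: 6.2 gripper_force: 0.0 time_s: 2.7 ee_pos: [454.7, -350.5, 51.5] ee_rot: [180.0, -0.0, 16.0] force: [-0.0, -0.2, 0.3] gripper_width: 0.2 gripper_force: 0.0 t 2.7 pos [ 454.66 -350.45   51.48] rot [179.99  -0.    15.97] F [-0.03 -0.24  0.29] w 0.2 g 0.0
```

Tip at 37.5, no contact yet. I'll continue in half-millimetre steps.

```bash
python3 -m crank '[{"grip":0,"x":0,"y":0,"z":0.0003,"yaw":0},{"grip":0,"x":0,"y":0,"z":0.0006,"yaw":0},{"grip":0,"x":0,"y":0,"z":0.001,"yaw":0},{"grip":0,"x":0,"y":0,"z":0.001,"yaw":0},{"grip":0,"x":0,"y":0,"z":0.001,"yaw":0}]' |egrep 'pos|force:'|tr '\n' ' '
python3 -m crank '[{"grip":0,"x":0,"y":0,"z":0.0003,"yaw":0},{"grip":0,"x":0,"y":0,"z":0.0006,"yaw":0},{"grip":0,"x":0,"y":0,"z":0.001,"yaw":0},{"grip":0,"x":0,"y":0,"z":0.001,"yaw":0},{"grip":0,"x":0,"y":0,"z":0.001,"yaw":0}]' |egrep 'pos|force:'|tr '\n' ' '
```

```text
ee_pos: [454.7, -350.4, 50.4] force: [-0.2, 0.3, -0.4] gripper_force: 0.0 ee_pos: [454.7, -350.5, 50.3] force: [-1.6, 1.0, 5.9] gripper_force: 3.0
```

```bash
python3 -m crank '[{"grip":0,"x":0,"y":0,"z":0.0003,"yaw":0},{"grip":0,"x":0,"y":0,"z":0.0006,"yaw":0},{"grip":0,"x":0,"y":0,"z":0.001,"yaw":0},{"grip":0,"x":0,"y":0,"z":0.001,"yaw":0},{"grip":0,"x":0,"y":0,"z":0.001,"yaw":0}]' |egrep 'pos|force:'|tr '\n' ' '
```

```text
ee_pos: [454.7, -350.5, 50.3] force: [-3.6, 1.9, 12.6] gripper_force: 6.0
```

The plate's top face is at z ≈ 36.3 (tips at TCP−14). The tool cannot tilt, so I'll grip the plate near its downhill end. The face can then rotate it flush within the pads without the fingertips meeting the slope.

```bash
python3 -m crank '[{"grip":0,"x":0,"y":0,"z":-0.01,"yaw":0},{"grip":0.066,"x":0,"y":0,"z":-0.03,"yaw":0},{"grip":0.066,"x":-0.012,"y":0,"z":-0.03,"yaw":0},{"grip":0.066,"x":-0.024,"y":0,"z":-0.03,"yaw":0},{"grip":0.066,"x":-0.024,"y":0,"z":-0.03,"yaw":0}]' >/dev/null
python3 -m crank '[{"grip":0.066,"x":0,"y":0,"z":0,"yaw":0},{"grip":0.066,"x":0,"y":0,"z":0,"yaw":0},{"grip":0.066,"x":0,"y":0,"z":0,"yaw":0},{"grip":0.066,"x":0,"y":0,"z":0,"yaw":0},{"grip":0.066,"x":0,"y":0,"z":0,"yaw":0}]' >/dev/null
python3 go.py 432.4 -357.1 46.6 16
```

```text
t 4.7833 pos [ 431.76 -356.98   78.14] rot [-179.99    0.01   15.99] F [-0.84  0.25  0.13] w 57.5 g 0.0
rows x 0.0006 y 0.0003 z 0.0315 yaw -0.0002 len 32
```

```bash
python3 -m crank '[{"grip":0.066,"x":0,"y":0,"z":0,"yaw":0},{"grip":0.066,"x":0,"y":0,"z":0.005,"yaw":0},{"grip":0.066,"x":0,"y":0,"z":0.014,"yaw":0},{"grip":0.066,"x":0,"y":0,"z":0.024,"yaw":0},{"grip":0.066,"x":0,"y":0,"z":0.028,"yaw":0}]' >/dev/null
python3 -m crank '[{"grip":0.066,"x":0,"y":0,"z":0.001,"yaw":0},{"grip":0.066,"x":0,"y":0,"z":0.002,"yaw":0},{"grip":0.066,"x":0,"y":0,"z":0.0035,"yaw":0},{"grip":0.066,"x":0,"y":0,"z":0.0035,"yaw":0},{"grip":0.066,"x":0,"y":0,"z":0.0035,"yaw":0}]' >/dev/null
python3 go.py 432.4 -357.1 46.6 16
```

```text
t 5.6167 pos [ 431.73 -357.19   47.17] rot [179.97  -0.02  15.98] F [-0.37 -0.57 -0.45] w 65.9 g 0.0
rows x 0.0007 y 0.0001 z 0.0006 yaw -0.0004 len 1
```

```bash
python3 -m crank '[{"grip":0.055,"x":0,"y":0,"z":0.0005,"yaw":0},{"grip":0.05,"x":0,"y":0,"z":0.0005,"yaw":0},{"grip":0.046,"x":0,"y":0,"z":0.0005,"yaw":0},{"grip":0.042,"x":0,"y":0,"z":0.0005,"yaw":0},{"grip":0.04,"x":0,"y":0,"z":0.0005,"yaw":0}]' 15 >/dev/null
python3 -m crank '[{"grip":0.04,"x":0,"y":0,"z":0,"yaw":0},{"grip":0.04,"x":0,"y":0,"z":0,"yaw":0},{"grip":0.04,"x":0,"y":0,"z":0,"yaw":0},{"grip":0.04,"x":0,"y":0,"z":0,"yaw":0},{"grip":0.04,"x":0,"y":0,"z":0,"yaw":0}]' 
python3 go.py
```

```text
time_s: 6.45
ee_pos: [431.6, -357.1, 46.6]
ee_rot: [180.0, -0.0, 16.0]
force: [-0.6, 0.9, 1.5]
gripper_width: 43.5
gripper_force: 15.0
t 6.45 pos [ 431.62 -357.12   46.59] rot [179.98  -0.    15.98] F [-0.56  0.9   1.5 ] w 43.5 g 15.0
```

```bash
python3 -m crank '[{"grip":0.04,"x":0,"y":0,"z":-0.002,"yaw":0},{"grip":0.04,"x":0,"y":0,"z":-0.007,"yaw":0},{"grip":0.04,"x":0,"y":0,"z":-0.015,"yaw":0},{"grip":0.04,"x":0,"y":0,"z":-0.03,"yaw":0},{"grip":0.04,"x":0,"y":0,"z":-0.05,"yaw":0}]' >/dev/null
python3 -m crank '[{"grip":0.04,"x":0,"y":0,"z":-0.03,"yaw":0},{"grip":0.04,"x":0,"y":0,"z":-0.06,"yaw":0},{"grip":0.04,"x":0,"y":0,"z":-0.09,"yaw":0},{"grip":0.04,"x":0,"y":0,"z":-0.1,"yaw":0},{"grip":0.04,"x":0,"y":0,"z":-0.1,"yaw":0}]' >/dev/null
python3 go.py
python3 - <<'E'
from fit import *
p=np.load("easel.npy")
L=lambda q:(np.array(q,float)@RT.T@Rz(p[3]).T+p[:3])
for y in(35,38,45):print(y,L([30,y,0]),L([30,y,8]))
print("rod",L([95.5,60,53.5]), "final rod",L([33,60,12]))
# cabinet near corner (top px 235,240) for heights
for z in(0,50,80,100,130):print(z,onz("top",(235,240),z),onz("scene",(243,233),z))
E
```

```text
t 7.2833 pos [ 432.91 -358.18  200.03] rot [179.64  -0.23  15.98] F [-0.59 -0.25 -1.21] w 43.2 g 15.0
35 [524.93  54.14  36.64] [521.68  54.06  43.95]
38 [524.86  57.14  36.64] [521.61  57.06  43.95]
45 [524.69  64.13  36.64] [521.44  64.05  43.95]
rod [562.39  80.05 112.16] final rod [522.19  79.08  48.83]
0 [613.63 135.66   0.  ] [919.95 -53.53   0.  ]
50 [611.88 127.98  50.  ] [822.49   5.02  50.  ]
80 [610.84 123.37  80.  ] [764.01  40.14  80.  ]
100 [610.14 120.3  100.  ] [725.03  63.56 100.  ]
130 [609.09 115.7  130.  ] [666.55  98.69 130.  ]
```

```bash
python3 go.py 484 55 200 1.4;python3 go.py 440 -220 200 12
```

```text
t 7.2833 pos [ 432.91 -358.18  200.03] rot [179.64  -0.23  15.98] F [-0.59 -0.25 -1.21] w 43.2 g 15.0
rows x 0.1628 y -0.3832 z 0.0000 yaw 0.2544 len 416
t 7.2833 pos [ 432.91 -358.18  200.03] rot [179.64  -0.23  15.98] F [-0.59 -0.25 -1.21] w 43.2 g 15.0
rows x 0.0448 y -0.1309 z 0.0000 yaw 0.0694 len 138
```

```bash
python3 -m crank '[{"grip":0.04,"x":0.006,"y":-0.014,"z":0,"yaw":0},{"grip":0.04,"x":0.016,"y":-0.038,"z":0,"yaw":0},{"grip":0.04,"x":0.029,"y":-0.069,"z":0,"yaw":0},{"grip":0.04,"x":0.043,"y":-0.1,"z":0,"yaw":0},{"grip":0.04,"x":0.056,"y":-0.132,"z":0,"yaw":0}]' >/dev/null
python3 -m crank '[{"grip":0.04,"x":0.013,"y":-0.031,"z":0,"yaw":0},{"grip":0.04,"x":0.026,"y":-0.062,"z":0,"yaw":0},{"grip":0.04,"x":0.04,"y":-0.093,"z":0,"yaw":0},{"grip":0.04,"x":0.053,"y":-0.124,"z":0,"yaw":0},{"grip":0.04,"x":0.064,"y":-0.15,"z":0,"yaw":0}]' >/dev/null
python3 -m crank '[{"grip":0.04,"x":0.012,"y":-0.028,"z":0,"yaw":0.06},{"grip":0.04,"x":0.022,"y":-0.053,"z":0,"yaw":0.12},{"grip":0.04,"x":0.031,"y":-0.075,"z":0,"yaw":0.18},{"grip":0.04,"x":0.038,"y":-0.091,"z":0,"yaw":0.23},{"grip":0.04,"x":0.042,"y":-0.1,"z":0,"yaw":0.2544}]' >/dev/null
python3 -m crank '[{"grip":0.04,"x":0,"y":0,"z":0.01,"yaw":0},{"grip":0.04,"x":0,"y":0,"z":0.03,"yaw":0},{"grip":0.04,"x":0,"y":0,"z":0.06,"yaw":0},{"grip":0.04,"x":0,"y":0,"z":0.09,"yaw":0},{"grip":0.04,"x":0,"y":0,"z":0.1,"yaw":0}]' >/dev/null
python3 go.py 484 55 98 1.4
python3 - <<'E'
from h import *
a=grab_frame("scene")[:,:,::-1];b=grab_frame("top")[:,:,::-1]
s=cv2.resize(a[190:340,225:385],(640,600),interpolation=cv2.INTER_CUBIC)
cv2.imwrite("pics/c4.png",s); cv2.imwrite("pics/t4.png",b)
E
```

```text
t 8.95 pos [477.23  54.01  90.82] rot [179.94   0.64   1.43] F [ 0.3  -0.88 -0.63] w 43.1 g 15.0
rows x 0.0068 y -0.0008 z -0.0072 yaw 0.0005 len 10
```

View pics/c4.png

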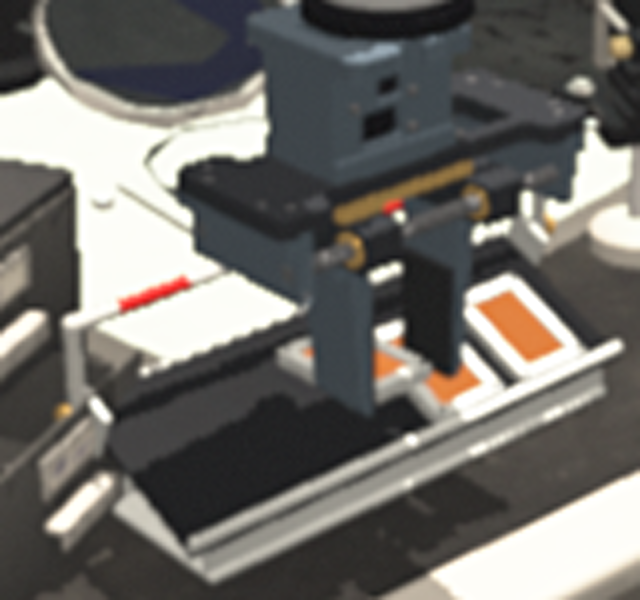

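The level plate is at about (350,365) in the crop, held by both fingers. The left fingertip corners are at (372,412) and (318,395). The rod is behind it, and plate_b and plate_a are to the right. I'll check the scene camera's bias against these fingertip corners.

Run:
```python
from h import *
P=np.array([477.23,54.01,90.82]);yw=np.radians(1.43);tx=np.array([np.cos(yw),np.sin(yw),0]);ty=np.array([-np.sin(yw),np.cos(yw),0])
for t in(0,4,8,13):print(t,[(proj("scene",P+ty*(21.7+t)+tx*s*16-[0,0,14])[0]-[225,190]+.4)*4 for s in(-1,1)])
# plate corners level: center at +24, top at TCP-10.3
for a,b in((54,22),(54,-22),(-6,-22)):print(a,b,(proj("scene",P+tx*a+ty*b-[0,0,10.3])[0]-[225,190]+.4)*4)
```

```text
0 [array([373.3 , 412.71]), array([327.29, 385.87])]
4 [array([366.55, 415.7 ]), array([320.58, 388.72])]
8 [array([359.77, 418.7 ]), array([313.84, 391.59])]
13 [array([351.24, 422.48]), array([305.37, 395.2 ])]
54 22 [274.65 348.81]
54 -22 [345.97 319.96]
-6 -22 [430.28 365.92]
```

Scene bias is under 1 px. I'll slide the plate in under the rod and lower it with a lighter grip, watching the force.

```bash
python3 -m crank '[{"grip":0.04,"x":0.005,"y":-0.001,"z":0.003,"yaw":0},{"grip":0.04,"x":0.013,"y":-0.001,"z":0.006,"yaw":0},{"grip":0.04,"x":0.021,"y":-0.001,"z":0.009,"yaw":0},{"grip":0.04,"x":0.026,"y":-0.001,"z":0.011,"yaw":0},{"grip":0.04,"x":0.027,"y":-0.001,"z":0.011,"yaw":0}]' >/dev/null
python3 -m crank '[{"grip":0.04,"x":0,"y":0,"z":0,"yaw":0},{"grip":0.04,"x":0,"y":0,"z":0.001,"yaw":0},{"grip":0.04,"x":0,"y":0,"z":0.002,"yaw":0},{"grip":0.04,"x":0,"y":0,"z":0.004,"yaw":0},{"grip":0.04,"x":0,"y":0,"z":0.005,"yaw":0}]' 8 |egrep 'pos|force:'|tr '\n' ' '
python3 -m crank '[{"grip":0.04,"x":0,"y":0,"z":0.001,"yaw":0},{"grip":0.04,"x":0,"y":0,"z":0.002,"yaw":0},{"grip":0.04,"x":0,"y":0,"z":0.003,"yaw":0},{"grip":0.04,"x":0,"y":0,"z":0.004,"yaw":0},{"grip":0.04,"x":0,"y":0,"z":0.005,"yaw":0}]' |egrep 'pos|force:'|tr '\n' ' '
python3 go.py
```

```text
ee_pos: [508.8, 56.4, 80.3] force: [0.2, 0.9, -0.5] gripper_force: 8.0 ee_pos: [509.2, 56.4, 75.3] force: [0.3, 0.4, -0.2] gripper_force: 8.0 t 10.3 pos [509.17  56.44  75.34] rot [180.   -0.    1.4] F [ 0.27  0.39 -0.2 ] w 43.4 g 8.0
```

```bash
python3 -m crank '[{"grip":0.04,"x":-0.001,"y":0,"z":0,"yaw":0},{"grip":0.04,"x":-0.002,"y":0,"z":0.001,"yaw":0},{"grip":0.04,"x":-0.003,"y":0,"z":0.002,"yaw":0},{"grip":0.04,"x":-0.004,"y":0,"z":0.003,"yaw":0},{"grip":0.04,"x":-0.0045,"y":0,"z":0.004,"yaw":0}]' |egrep 'pos|force:'|tr '\n' ' '
python3 -m crank '[{"grip":0.04,"x":0,"y":0,"z":0.0008,"yaw":0},{"grip":0.04,"x":0,"y":0,"z":0.0016,"yaw":0},{"grip":0.04,"x":0,"y":0,"z":0.0024,"yaw":0},{"grip":0.04,"x":0,"y":0,"z":0.0032,"yaw":0},{"grip":0.04,"x":0,"y":0,"z":0.004,"yaw":0}]' |egrep 'pos|force:'|tr '\n' ' '
python3 -m crank '[{"grip":0.04,"x":0,"y":0,"z":0.0008,"yaw":0},{"grip":0.04,"x":0,"y":0,"z":0.0016,"yaw":0},{"grip":0.04,"x":0,"y":0,"z":0.0024,"yaw":0},{"grip":0.04,"x":0,"y":0,"z":0.0032,"yaw":0},{"grip":0.04,"x":0,"y":0,"z":0.004,"yaw":0}]' |egrep 'pos|force:'|tr '\n' ' '
```

```text
ee_pos: [504.4, 56.3, 71.3] force: [-0.2, 0.1, -1.6] gripper_force: 8.0 ee_pos: [504.5, 56.4, 67.4] force: [-2.3, 1.0, 1.6] gripper_force: 8.0 ee_pos: [504.7, 56.3, 63.3] force: [-1.7, 0.6, 1.5] gripper_force: 8.0
```

```bash
python3 -m crank '[{"grip":0.04,"x":0,"y":0,"z":0.001,"yaw":0},{"grip":0.04,"x":0,"y":0,"z":0.002,"yaw":0},{"grip":0.04,"x":0,"y":0,"z":0.003,"yaw":0},{"grip":0.04,"x":0,"y":0,"z":0.004,"yaw":0},{"grip":0.04,"x":0,"y":0,"z":0.005,"yaw":0}]' |egrep 'pos|force:'|tr '\n' ' '
python3 -m crank '[{"grip":0.04,"x":0,"y":0,"z":0.0008,"yaw":0},{"grip":0.04,"x":0,"y":0,"z":0.0016,"yaw":0},{"grip":0.04,"x":0,"y":0,"z":0.0024,"yaw":0},{"grip":0.04,"x":0,"y":0,"z":0.0032,"yaw":0},{"grip":0.04,"x":0,"y":0,"z":0.004,"yaw":0}]' |egrep 'pos|force:'|tr '\n' ' '
python3 - <<'E'
from h import *
a=grab_frame("scene")[:,:,::-1]
cv2.imwrite("pics/c5.png",cv2.resize(a[230:330,240:360],(720,600),interpolation=cv2.INTER_CUBIC))
E
```

```text
ee_pos: [505.1, 56.3, 58.4] force: [-0.1, 0.0, 1.0] gripper_force: 8.0 ee_pos: [504.8, 56.3, 54.4] force: [-0.2, 0.6, -0.1] gripper_force: 8.0
```

View pics/c5.png

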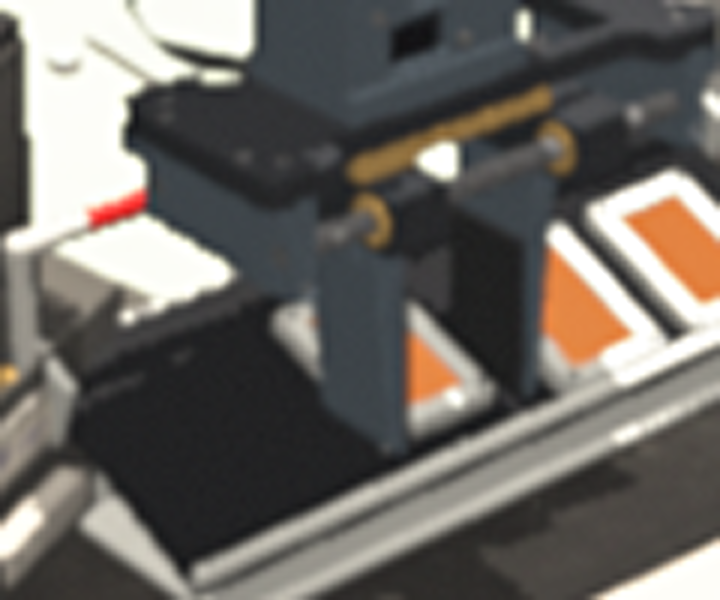

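The plate is nearly parallel to the face, with its lower edge at about (450,415), a little above and short of the ledge. I'll go on down.

```bash
python3 -m crank '[{"grip":0.04,"x":0,"y":0,"z":0.0005,"yaw":0},{"grip":0.04,"x":0,"y":0,"z":0.001,"yaw":0},{"grip":0.04,"x":0,"y":0,"z":0.0015,"yaw":0},{"grip":0.04,"x":0,"y":0,"z":0.002,"yaw":0},{"grip":0.04,"x":0,"y":0,"z":0.0025,"yaw":0}]' |egrep 'pos|force:'|tr '\n' ' '
python3 -m crank '[{"grip":0.04,"x":0,"y":0,"z":0.0003,"yaw":0},{"grip":0.04,"x":0,"y":0,"z":0.0006,"yaw":0},{"grip":0.04,"x":0,"y":0,"z":0.0009,"yaw":0},{"grip":0.04,"x":0,"y":0,"z":0.0012,"yaw":0},{"grip":0.04,"x":0,"y":0,"z":0.0015,"yaw":0}]' |egrep 'pos|force:'|tr '\n' ' '
```

```text
ee_pos: [504.7, 56.3, 51.9] force: [-0.5, 0.2, 0.1] gripper_force: 8.0 ee_pos: [504.7, 56.3, 50.4] force: [-0.1, 0.2, 1.4] gripper_force: 8.0
```

```bash
python3 -m crank '[{"grip":0.04,"x":0,"y":0,"z":0.0002,"yaw":0},{"grip":0.04,"x":0,"y":0,"z":0.0004,"yaw":0},{"grip":0.04,"x":0,"y":0,"z":0.0006,"yaw":0},{"grip":0.04,"x":0,"y":0,"z":0.0008,"yaw":0},{"grip":0.04,"x":0,"y":0,"z":0.001,"yaw":0}]' |egrep 'pos|force:'|tr '\n' ' '
python3 -m crank '[{"grip":0.04,"x":0,"y":0,"z":0.0002,"yaw":0},{"grip":0.04,"x":0,"y":0,"z":0.0004,"yaw":0},{"grip":0.04,"x":0,"y":0,"z":0.0006,"yaw":0},{"grip":0.04,"x":0,"y":0,"z":0.0008,"yaw":0},{"grip":0.04,"x":0,"y":0,"z":0.001,"yaw":0}]' |egrep 'pos|force:'|tr '\n' ' '
```

```text
ee_pos: [504.7, 56.3, 50.0] force: [-1.8, 0.0, 8.9] gripper_force: 8.1 ee_pos: [504.8, 56.3, 49.6] force: [-1.3, -0.4, 12.0] gripper_force: 8.8
```

Contact with the face is at 50.0, as predicted. I'll ease off and slide down the slope to the ledge.

```bash
python3 -m crank '[{"grip":0.04,"x":0,"y":0,"z":-0.0012,"yaw":0},{"grip":0.04,"x":-0.0005,"y":0,"z":-0.001,"yaw":0},{"grip":0.04,"x":-0.001,"y":0,"z":-0.0008,"yaw":0},{"grip":0.04,"x":-0.0015,"y":0,"z":-0.0005,"yaw":0},{"grip":0.04,"x":-0.002,"y":0,"z":-0.0003,"yaw":0}]' |egrep 'pos|force:'|tr '\n' ' '
python3 -m crank '[{"grip":0.04,"x":-0.0004,"y":0,"z":0.0002,"yaw":0},{"grip":0.04,"x":-0.0008,"y":0,"z":0.0004,"yaw":0},{"grip":0.04,"x":-0.0012,"y":0,"z":0.0005,"yaw":0},{"grip":0.04,"x":-0.0016,"y":0,"z":0.0007,"yaw":0},{"grip":0.04,"x":-0.002,"y":0,"z":0.0009,"yaw":0}]' |egrep 'pos|force:'|tr '\n' ' '
python3 -m crank '[{"grip":0.04,"x":-0.0004,"y":0,"z":0.0002,"yaw":0},{"grip":0.04,"x":-0.0008,"y":0,"z":0.0004,"yaw":0},{"grip":0.04,"x":-0.0012,"y":0,"z":0.0005,"yaw":0},{"grip":0.04,"x":-0.0016,"y":0,"z":0.0007,"yaw":0},{"grip":0.04,"x":-0.002,"y":0,"z":0.0009,"yaw":0}]' |egrep 'pos|force:'|tr '\n' ' '
```

```text
ee_pos: [503.5, 56.3, 49.1] force: [1.4, 0.4, 4.0] gripper_force: 8.6 ee_pos: [500.9, 56.2, 48.0] force: [0.3, -0.4, 5.6] gripper_force: 8.6 ee_pos: [498.8, 56.2, 47.0] force: [0.4, 0.4, 6.0] gripper_force: 8.6
```

```bash
python3 -m crank '[{"grip":0.04,"x":-0.0004,"y":0,"z":0.0001,"yaw":0},{"grip":0.04,"x":-0.0008,"y":0,"z":0.0003,"yaw":0},{"grip":0.04,"x":-0.0012,"y":0,"z":0.0004,"yaw":0},{"grip":0.04,"x":-0.0016,"y":0,"z":0.0006,"yaw":0},{"grip":0.04,"x":-0.002,"y":0,"z":0.0008,"yaw":0}]' |egrep 'pos|force:'|tr '\n' ' '
python3 - <<'E'
from h import *
a=grab_frame("scene")[:,:,::-1]
cv2.imwrite("pics/c6.png",cv2.resize(a[240:330,250:358],(720,600),interpolation=cv2.INTER_CUBIC))
E
```

```text
ee_pos: [498.3, 56.2, 46.8] force: [2.8, -0.6, 7.2] gripper_force: 8.6
```

View pics/c6.png

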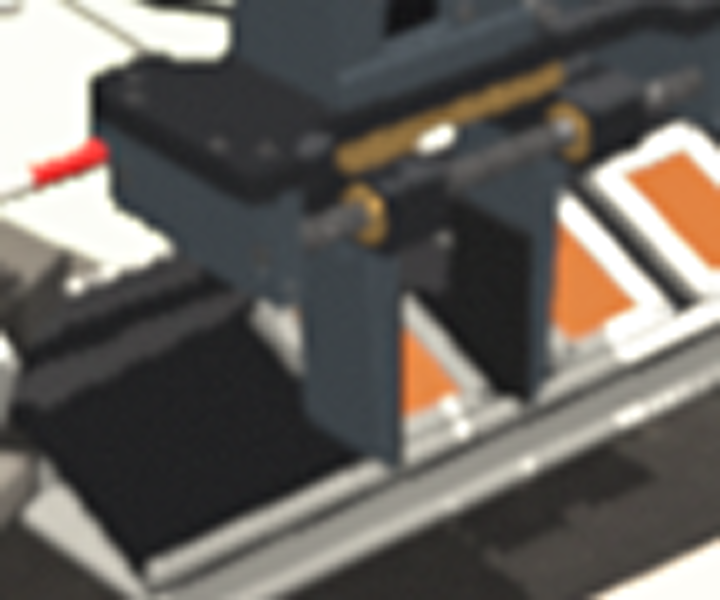

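The lower edge has met the ledge: the motion stalled and Fx rose, and at (450,410) the plate meets the lip. I'll ease off, release gently and rise.

```bash
python3 -m crank '[{"grip":0.04,"x":0,"y":0,"z":0,"yaw":0},{"grip":0.04,"x":0,"y":0,"z":-0.0004,"yaw":0},{"grip":0.046,"x":0,"y":0,"z":-0.0006,"yaw":0},{"grip":0.048,"x":0,"y":0,"z":-0.0006,"yaw":0},{"grip":0.052,"x":0,"y":0,"z":-0.0006,"yaw":0}]' 5|egrep 'pos|force:|wid'|tr '\n' ' '
python3 -m crank '[{"grip":0.054,"x":0,"y":0,"z":0,"yaw":0},{"grip":0.054,"x":0,"y":0,"z":0,"yaw":0},{"grip":0.054,"x":0,"y":0,"z":0,"yaw":0},{"grip":0.054,"x":0,"y":0,"z":-0.002,"yaw":0},{"grip":0.054,"x":0,"y":0,"z":-0.006,"yaw":0}]'|egrep 'pos|force:|wid'|tr '\n' ' '
python3 -m crank '[{"grip":0.054,"x":0,"y":0,"z":-0.01,"yaw":0},{"grip":0.054,"x":0,"y":0,"z":-0.03,"yaw":0},{"grip":0.054,"x":-0.01,"y":0,"z":-0.06,"yaw":0},{"grip":0.054,"x":-0.03,"y":0,"z":-0.09,"yaw":0},{"grip":0.054,"x":-0.05,"y":0,"z":-0.12,"yaw":0}]'|egrep 'pos|force:|wid'|tr '\n' ' '
python3 -m crank '[{"grip":0,"x":-0.01,"y":0,"z":-0.02,"yaw":0},{"grip":0,"x":-0.03,"y":0,"z":-0.04,"yaw":0},{"grip":0,"x":-0.06,"y":0,"z":-0.05,"yaw":0},{"grip":0,"x":-0.09,"y":0,"z":-0.05,"yaw":0},{"grip":0,"x":-0.1,"y":0,"z":-0.05,"yaw":0}]' 20|egrep 'pos|force:|wid'|tr '\n' ' '
python3 - <<'E'
from h import *
a=grab_frame("scene")[:,:,::-1];b=grab_frame("top")[:,:,::-1]
s=cv2.resize(a[220:340,235:395],(800,600),interpolation=cv2.INTER_CUBIC)
s[:190,:800]=cv2.resize(b[250:295,205:365+35],(800,190),interpolation=cv2.INTER_CUBIC)
cv2.imwrite("pics/c7.png",s)
E
```

```text
ee_pos: [495.2, 56.0, 45.9] force: [-0.3, -0.1, 0.1] gripper_width: 51.1 gripper_force: 0.0 ee_pos: [496.2, 56.1, 52.5] force: [-0.3, -0.4, 1.1] gripper_width: 54.2 gripper_force: 0.0 ee_pos: [446.3, 54.9, 174.7] force: [-0.5, -0.1, 0.2] gripper_width: 54.1 gripper_force: 0.0 ee_pos: [343.1, 52.3, 223.9] force: [-0.8, -0.8, 0.5] gripper_width: 23.6 gripper_force: 0.0
```

View pics/c7.png

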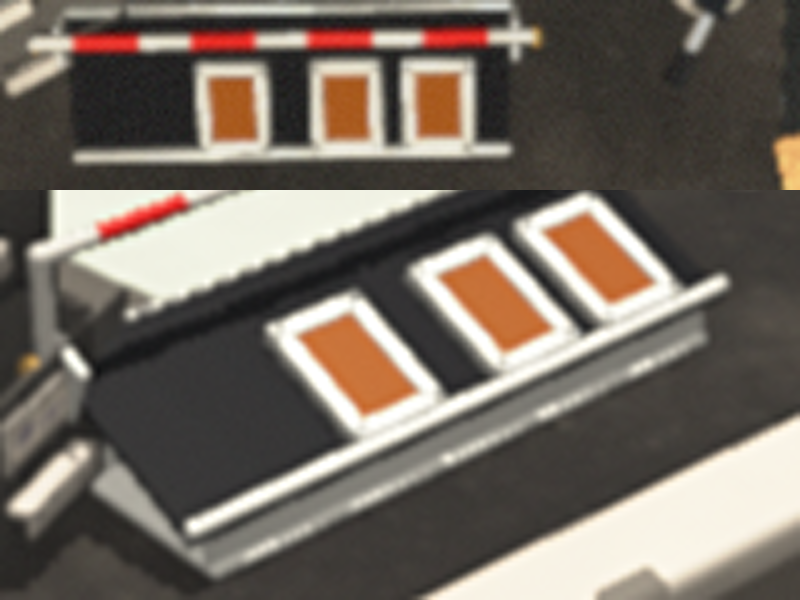

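The new plate lies flush on the ledge, at crop (355,365) and (234,108) in the top inset. Plates a and b are unmoved, with a clear gap between them. I'll check the microscope eyepieces' clearance and then go for the bail.

```bash
python3 go.py 592 38 205 1.4
python3 - <<'E'
from h import *
print(tri((310,38),(319,190)),tri((338,33),(371,182)))
E
```

```text
t 17.5833 pos [345.44  52.42 223.55] rot [-180.     -0.11    1.42] F [-0.04 -0.23  0.57] w 15.5 g 0.0
rows x 0.2461 y 0.0205 z 0.0186 yaw 0.0004 len 248
(array([682.8 , -84.25, 486.5 ]), np.float64(7.101137148439438)) (array([ 698.21, -172.15,  491.08]), np.float64(4.583116588366278))
```

```bash
python3 -m crank '[{"grip":0,"x":0.015,"y":0.002,"z":0.002,"yaw":0},{"grip":0,"x":0.045,"y":0.005,"z":0.004,"yaw":0},{"grip":0,"x":0.08,"y":0.008,"z":0.008,"yaw":0},{"grip":0,"x":0.115,"y":0.011,"z":0.012,"yaw":0},{"grip":0,"x":0.15,"y":0.014,"z":0.015,"yaw":0}]' >/dev/null
python3 -m crank '[{"grip":0,"x":0.03,"y":0.002,"z":0,"yaw":0},{"grip":0,"x":0.06,"y":0.004,"z":0,"yaw":0},{"grip":0,"x":0.085,"y":0.006,"z":0,"yaw":0},{"grip":0,"x":0.096,"y":0.0065,"z":0.003,"yaw":0},{"grip":0,"x":0.096,"y":0.0065,"z":0.003,"yaw":0}]' >/dev/null
python3 -m crank '[{"grip":0,"x":0,"y":0,"z":0.01,"yaw":0},{"grip":0,"x":0,"y":0,"z":0.03,"yaw":0},{"grip":0,"x":0,"y":0,"z":0.05,"yaw":0},{"grip":0,"x":0,"y":0,"z":0.055,"yaw":0},{"grip":0,"x":0,"y":0,"z":0.055,"yaw":0}]' |egrep 'pos|force:|wid'|tr '\n' ' '
python3 go.py 592 38 118 1.4
```

```text
ee_pos: [590.6, 38.0, 148.0] force: [-0.0, 0.4, 0.1] gripper_width: 0.5 gripper_force: 0.0 t 18.8333 pos [590.58  38.01 147.97] rot [179.99   0.28   1.41] F [-0.01  0.44  0.12] w 0.5 g 0.0
rows x 0.0014 y 0.0000 z 0.0300 yaw 0.0001 len 30
```

```bash
python3 -m crank '[{"grip":0,"x":0.001,"y":0,"z":0.008,"yaw":0},{"grip":0,"x":0.001,"y":0,"z":0.02,"yaw":0},{"grip":0,"x":0.001,"y":0,"z":0.029,"yaw":0},{"grip":0,"x":0.001,"y":0,"z":0.03,"yaw":0},{"grip":0,"x":0.001,"y":0,"z":0.03,"yaw":0}]' |egrep 'pos|force:'|tr '\n' ' '
python3 -m crank '[{"grip":0,"x":-0.003,"y":0,"z":0,"yaw":0},{"grip":0,"x":-0.006,"y":0,"z":0,"yaw":0},{"grip":0,"x":-0.008,"y":0,"z":0,"yaw":0},{"grip":0,"x":-0.01,"y":0,"z":0,"yaw":0},{"grip":0,"x":-0.012,"y":0,"z":0,"yaw":0}]' |egrep 'pos|force:'|tr '\n' ' '
python3 -m crank '[{"grip":0,"x":-0.002,"y":0,"z":0,"yaw":0},{"grip":0,"x":-0.004,"y":0,"z":0,"yaw":0},{"grip":0,"x":-0.006,"y":0,"z":0.001,"yaw":0},{"grip":0,"x":-0.008,"y":0,"z":0.001,"yaw":0},{"grip":0,"x":-0.01,"y":0,"z":0.002,"yaw":0}]' |egrep 'pos|force:'|tr '\n' ' '
```

```text
ee_pos: [593.9, 38.0, 119.6] force: [-1.1, -0.5, -0.4] gripper_force: 0.0 ee_pos: [582.9, 37.7, 120.4] force: [2.6, -0.6, 0.7] gripper_force: 0.9 ee_pos: [572.0, 37.5, 117.8] force: [2.2, -0.2, 1.6] gripper_force: 0.7
```

```bash
python3 -m crank '[{"grip":0,"x":-0.0025,"y":0,"z":0.001,"yaw":0},{"grip":0,"x":-0.005,"y":0,"z":0.002,"yaw":0},{"grip":0,"x":-0.0075,"y":0,"z":0.003,"yaw":0},{"grip":0,"x":-0.01,"y":0,"z":0.0045,"yaw":0},{"grip":0,"x":-0.012,"y":0,"z":0.006,"yaw":0}]' |egrep 'pos|force:'|tr '\n' ' '
python3 -m crank '[{"grip":0,"x":-0.002,"y":0,"z":0.0015,"yaw":0},{"grip":0,"x":-0.004,"y":0,"z":0.003,"yaw":0},{"grip":0,"x":-0.006,"y":0,"z":0.0045,"yaw":0},{"grip":0,"x":-0.008,"y":0,"z":0.0065,"yaw":0},{"grip":0,"x":-0.01,"y":0,"z":0.0085,"yaw":0}]' |egrep 'pos|force:'|tr '\n' ' '
python3 -m crank '[{"grip":0,"x":-0.001,"y":0,"z":0.002,"yaw":0},{"grip":0,"x":-0.002,"y":0,"z":0.004,"yaw":0},{"grip":0,"x":-0.003,"y":0,"z":0.006,"yaw":0},{"grip":0,"x":-0.004,"y":0,"z":0.008,"yaw":0},{"grip":0,"x":-0.005,"y":0,"z":0.01,"yaw":0}]' |egrep 'pos|force:'|tr '\n' ' '
```

```text
ee_pos: [559.7, 37.2, 111.5] force: [0.9, -0.2, 0.8] gripper_force: 0.6 ee_pos: [550.0, 36.9, 103.1] force: [0.8, 0.4, 0.9] gripper_force: 0.6 ee_pos: [545.1, 36.8, 93.0] force: [0.3, -0.4, 1.6] gripper_force: 0.5
```

```bash
python3 -m crank '[{"grip":0,"x":0.005,"y":0,"z":0,"yaw":0},{"grip":0,"x":0.006,"y":0,"z":-0.015,"yaw":0},{"grip":0,"x":0.006,"y":0,"z":-0.035,"yaw":0},{"grip":0,"x":-0.01,"y":0,"z":-0.035,"yaw":0},{"grip":0,"x":-0.03,"y":0,"z":-0.035,"yaw":0}]' >/dev/null
python3 -m crank '[{"grip":0,"x":-0.003,"y":0,"z":0,"yaw":0},{"grip":0,"x":-0.003,"y":0,"z":0.003,"yaw":0},{"grip":0,"x":-0.003,"y":0,"z":0.006,"yaw":0},{"grip":0,"x":-0.003,"y":0,"z":0.01,"yaw":0},{"grip":0,"x":-0.003,"y":0,"z":0.014,"yaw":0}]' |egrep 'pos|force:'|tr '\n' ' '
python3 -m crank '[{"grip":0,"x":0,"y":0,"z":0.003,"yaw":0},{"grip":0,"x":0,"y":0,"z":0.006,"yaw":0},{"grip":0,"x":0,"y":0,"z":0.009,"yaw":0},{"grip":0,"x":0,"y":0,"z":0.012,"yaw":0},{"grip":0,"x":0,"y":0,"z":0.015,"yaw":0}]' |egrep 'pos|force:'|tr '\n' ' '
python3 -m crank '[{"grip":0,"x":0,"y":0,"z":0.003,"yaw":0},{"grip":0,"x":0,"y":0,"z":0.006,"yaw":0},{"grip":0,"x":0,"y":0,"z":0.009,"yaw":0},{"grip":0,"x":0,"y":0,"z":0.012,"yaw":0},{"grip":0,"x":0,"y":0,"z":0.015,"yaw":0}]' |egrep 'pos|force:'|tr '\n' ' '
```

```text
ee_pos: [513.0, 36.0, 113.6] force: [-0.1, 0.2, 0.1] gripper_force: 0.0 ee_pos: [512.0, 36.0, 99.0] force: [-0.3, -0.2, 2.3] gripper_force: 0.8 ee_pos: [512.2, 36.0, 83.9] force: [-0.6, -0.7, 1.2] gripper_force: 0.6
```

Pressing the rod down now. It should meet the plates at TCP z ≈ 68.

```bash
python3 -m crank '[{"grip":0,"x":0,"y":0,"z":0.0025,"yaw":0},{"grip":0,"x":0,"y":0,"z":0.005,"yaw":0},{"grip":0,"x":0,"y":0,"z":0.0075,"yaw":0},{"grip":0,"x":0,"y":0,"z":0.01,"yaw":0},{"grip":0,"x":0,"y":0,"z":0.012,"yaw":0}]' |egrep 'pos|force:'|tr '\n' ' '
python3 -m crank '[{"grip":0,"x":0,"y":0,"z":0.0006,"yaw":0},{"grip":0,"x":0,"y":0,"z":0.0012,"yaw":0},{"grip":0,"x":0,"y":0,"z":0.0018,"yaw":0},{"grip":0,"x":0,"y":0,"z":0.0024,"yaw":0},{"grip":0,"x":0,"y":0,"z":0.003,"yaw":0}]' |egrep 'pos|force:'|tr '\n' ' '
```

```text
ee_pos: [512.9, 36.0, 72.2] force: [0.9, -1.7, 1.7] gripper_force: 0.6 ee_pos: [512.4, 36.0, 69.3] force: [0.0, -0.1, 0.3] gripper_force: 0.5
```

```bash
python3 -m crank '[{"grip":0,"x":0,"y":0,"z":0.0003,"yaw":0},{"grip":0,"x":0,"y":0,"z":0.0006,"yaw":0},{"grip":0,"x":0,"y":0,"z":0.0009,"yaw":0},{"grip":0,"x":0,"y":0,"z":0.0012,"yaw":0},{"grip":0,"x":0,"y":0,"z":0.0015,"yaw":0}]' |egrep 'pos|force:'|tr '\n' ' '
```

```text
ee_pos: [512.2, 36.0, 67.7] force: [0.9, -0.4, 0.8] gripper_force: 0.6
```

```bash
python3 -m crank '[{"grip":0,"x":0,"y":0,"z":0.0003,"yaw":0},{"grip":0,"x":0,"y":0,"z":0.0006,"yaw":0},{"grip":0,"x":0,"y":0,"z":0.0009,"yaw":0},{"grip":0,"x":0,"y":0,"z":0.0012,"yaw":0},{"grip":0,"x":0,"y":0,"z":0.0012,"yaw":0}]' |egrep 'pos|force:'|tr '\n' ' '
```

```text
ee_pos: [512.2, 36.0, 66.6] force: [0.9, 0.8, 0.9] gripper_force: 0.7
```

```bash
python3 -m crank '[{"grip":0,"x":0,"y":0,"z":0.0003,"yaw":0},{"grip":0,"x":0,"y":0,"z":0.0006,"yaw":0},{"grip":0,"x":0,"y":0,"z":0.0009,"yaw":0},{"grip":0,"x":0,"y":0,"z":0.0009,"yaw":0},{"grip":0,"x":0,"y":0,"z":0.0009,"yaw":0}]' |egrep 'pos|force:'|tr '\n' ' '
```

```text
ee_pos: [512.3, 36.0, 66.3] force: [-1.2, 0.3, 6.3] gripper_force: 3.5
```

```bash
python3 -m crank '[{"grip":0,"x":0,"y":0,"z":0.0003,"yaw":0},{"grip":0,"x":0,"y":0,"z":0.0006,"yaw":0},{"grip":0,"x":0,"y":0,"z":0.0009,"yaw":0},{"grip":0,"x":0,"y":0,"z":0.0009,"yaw":0},{"grip":0,"x":0,"y":0,"z":0.0009,"yaw":0}]' |egrep 'pos|force:'|tr '\n' ' '
python3 -m crank '[{"grip":0,"x":0,"y":0,"z":-0.004,"yaw":0},{"grip":0,"x":0,"y":0,"z":-0.02,"yaw":0},{"grip":0,"x":-0.01,"y":0,"z":-0.05,"yaw":0},{"grip":0,"x":-0.03,"y":0,"z":-0.08,"yaw":0},{"grip":0,"x":-0.06,"y":0,"z":-0.1,"yaw":0}]' >/dev/null
python3 -m crank '[{"grip":0,"x":-0.03,"y":0,"z":-0.02,"yaw":0},{"grip":0,"x":-0.06,"y":0,"z":-0.04,"yaw":0},{"grip":0,"x":-0.09,"y":0,"z":-0.05,"yaw":0},{"grip":0,"x":-0.11,"y":0,"z":-0.05,"yaw":0},{"grip":0,"x":-0.12,"y":0,"z":-0.05,"yaw":0}]' |egrep 'time|pos|force:'|tr '\n' ' '
python3 - <<'E'
from h import *
a=grab_frame("scene")[:,:,::-1];b=grab_frame("top")[:,:,::-1]
s=cv2.resize(a[225:325,240:400],(800,500),interpolation=cv2.INTER_CUBIC)
s=np.vstack([s[:400],cv2.resize(b[250:295,205:385],(800,200),interpolation=cv2.INTER_CUBIC)])
s[:140,:180]=cv2.resize(a[238:273,440:485],(180,140),interpolation=cv2.INTER_CUBIC)
cv2.imwrite("pics/c8.png",s)
E
```

```text
ee_pos: [512.3, 36.0, 66.2] force: [-2.7, 0.3, 12.3] gripper_force: 6.2 time_s: 26.33 ee_pos: [329.3, 31.5, 214.8] force: [-0.4, -0.1, 0.1] gripper_force: 0.0
```

View pics/c8.png

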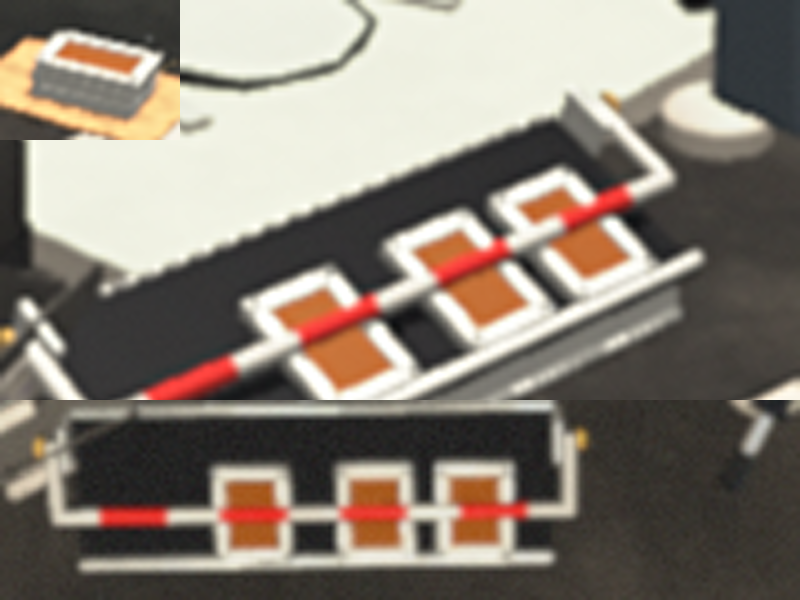

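The rod lies across all three plates, along row 515 in the lower inset. All three plates are down on the ledge with clear gaps, and the remaining three plates are still in their stack. I'm handing in.

```bash
python3 -c "
from workcell import *
print(job_done())"
```

```text
the job is handed in; nothing more can be done
None
```

The top plate was set down flat on the easel's ledge to the left of the other two, the bail was swung down so its rod lies across all three plates, and the job was handed in at about 26 s; the last camera view showed the other two plates and the rest of the stack where they had been.

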